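# Tip the spare cells out of the tilt-out bin

## Task

Slide the steel bowl under the mouth of the blue tilt-out bin on the wall, then tip the bin outwards so that all four orange battery cells roll out of it into the bowl, and swing the empty bin fully shut again. Keep the bowl upright on the trunk lid and leave the lantern, the torch and the cup where they are.

Things in the scene. Friction and masses are not known exactly. Their poses are not given: they have to be found in the camera images.
- wall: Low fixed plank wall, 440 mm wide, 30 thick, 266 high. Origin: on the trunk lid at the middle of its front face. -x points out of that face, over the place where the bowl belongs; y along the wall, z up. Its cap board overhangs the face by 5 mm. Steel cheeks flank the bin: 4 mm thick at y = +/-82 mm, reaching 108 mm out, 167 to 217 mm above the lid. The space under the bin is free.
- bin_hinge (a point): Middle of the hinge line: wall frame (-95, 0, 180) mm, line along the wall's y; keeps the wall's axes. Bin shape from here at angle 0: flat floor (4 mm thick) 84 mm back towards the wall (+x); front wall from the hinge, leaning out 45 degrees, 130 mm long; upright end walls; width along the hinge 150 mm (142 inside), walls 4 mm, mass 0.28 kg.
- bin (a joint): Angle (rad) of the blue plastic tilt-out bin, an open-topped scoop: 0 = shut (start), grows as its top tips out along the wall's -x, stop at 1.45. Stiff hinge friction, 0.4 Nm: empty, it stays about where left; with cells in, it may sink slowly once tipped well out. Tips by pressing the front wall outwards from inside near the lip; past 0.785 the front wall slopes down and out like a chute.
- bin_lip (a point): Middle of the lip, the front wall's top edge (8 mm bead), 130 mm from the hinge line; moves with the bin. Shut: 92 mm out from and 92 above the hinge line. At the 1.45 stop: 103 mm out and 80 below it, so about 100 mm above the trunk lid; cells drop in a short arc beyond it. At small angles, pushing the lip's outside level towards the wall shuts the bin.
- bin_back_rim (a point): Middle of the top edge of the bin's back wall (4 mm thick), which stands 80 to 84 mm behind the hinge line and 70 mm high when shut; moves with the bin. At 1.45 it is 60 mm out from and 90 mm above the hinge line; pushing this rim level towards the wall from there (4 to 12 N) swings the bin shut.
- bowl: Stainless steel bowl, loose, 0.30 kg, open top: rim radius 100 mm, height 65 mm, wall 3 mm; it narrows to 90 mm radius 20 mm above the lid and to a flat foot of radius 70 mm; inner floor 4 mm up. Origin: centre of its underside, z up. It slides on the lid when its outside is pushed; two open fingers cradle it well. Centred about 145 mm out from the hinge line it catches the cells.
- lantern: White plastic lantern, 90 mm across, 180 mm high with its wire handle, standing; bystander. Origin: centre of its underside.
- torch: Yellow plastic torch lying along its x axis, 170 mm long, head (toward +x) 55 mm across; bystander. Origin: under its middle, on the lid.
- cup: White ceramic cup, upside down, 80 mm across, 85 mm high; bystander. Origin: centre of its bottom, which is on top (85 mm above the lid).
- cell0: Orange-sleeved battery cell, a cylinder 33 mm across and 60 mm long, 0.12 kg, loose; origin at its centre, long axis = its y. The four start on the bin's floor, two rows of two, lying along the hinge.
- cell1: Another such cell, like cell0.
- cell2: Another such cell, like cell0.
- cell3: Another such cell, like cell0.
Mind the look-alikes: they are no part of the job. Several things have the shape of the bowl; the one meant has the colours described above.

How it is judged:
On the way, in this order (a step that is already met when the one before it is completed fails the run):
1. the bin is tipped out (past 0.6 rad) over the bowl (value of joint bin above 0.6 rad and x of bowl in the frame of bin_hinge below -0.04 m and horizontal distance between bowl and bin_hinge below 0.26 m), for 0.1 s.
2. all four cells lie in the bowl (horizontal distance between each of cell0, cell1, cell2, cell3 and bowl below 0.09 m and z of cell0 in the frame of bowl between 0 and 0.075 m and z of cell1 in the frame of bowl between 0 and 0.075 m and z of cell2 in the frame of bowl between 0 and 0.075 m and z of cell3 in the frame of bowl between 0 and 0.075 m), for 0.2 s.
At the end, for the whole second after the job is handed in: All four cells rest in the bowl (centres within 90 mm of its axis and no more than 75 mm above its underside), the bin is shut to within 0.08 rad, and the bowl stands upright (within 0.12 rad) on the trunk lid, at rest (all of step 2 and value of joint bin below 0.08 rad and angle between bowl's own z axis and vertical below 0.12 rad and height (world z) of bowl below 0.012 m and linear speed of bowl below 0.03 m/s and linear speed of each of cell0, cell1, cell2, cell3 below 0.05 m/s); the robot touches nothing.
It fails at once if the bowl is tipped (more than 0.5 rad) (angle between bowl's own z axis and vertical above 0.5 rad).
It fails at once if the lantern, torch or cup is moved by more than 30 mm (distance of any of lantern, torch, cup from where it was at the start of the episode above 0.03 m).
It also fails if it takes over 72 s, if anything falls off the work surface, if the arm or the gripper's body presses on something with over 40 N, if the wrist force passes 120 N, or if a joint passes its speed limit or range.

## Robot

A 6-joint arm with a two-finger parallel gripper is mounted at the origin on the work surface. World frame = base frame: x ahead of the robot, y to its left, z up, the work surface at z = 0. Lengths are in m, angles in rad, forces in N, time in s.
With the tool pointing down it reaches from about 0.3 to 0.875 m from the base axis. Payload 6.4 kg.
Tool frame: the origin (TCP) lies on the centre line of the jaws, within the pads' length; the fingertips stand ctrl.nose_length ahead of it and the grasp point (between the pads) lies 6 mm ahead of it (ctrl.nose_length is the distance from the TCP to the fingertips, in m); x points along the fingers, y is the direction in which the jaws open and shut, and the axes are right-handed (so a half turn about x gives the same grasp; the last joint's range is limited). The gripper opens to 85 mm and grips with 20 to 120 N. Pads are 22 mm wide; open, the fingers measure 114 mm over their backs; the gripper's body (76 mm by 85 mm) begins 54 mm behind the grasp point. The pads swing forward as they close: fully open they stand 13 mm farther back than shut.
Start: joints at [-1.491, 0.181, 1.607, -0, 1.354, -0.206], TCP at [0.162, -0.552, 0.256] pointing down, gripper open.
Joint ranges: [-2.99, 2.99], [-0.89, 2.07], [0.3, 2.58], [-1.14, 4.28], [0, 2.63], [-3.12, 3.12]. Speed limits (rad/s): [2.57, 2.57, 3.01, 3.14, 3.14, 3.14].

## Interface

Orientations are given as a unit quaternion [w, x, y, z].
In Python, from bench import telemetry, cams, workorder, spotter, ctrl gives the robot as it stands. The module is installed in compiled form; this text tells all that it offers.
- The arm moves only by the tool servo_tool, never from a script. Its argument "targets" is one flat list of numbers, 4 for each row, row after row: the shift along the tool's x, y, z in mm, then the turn about the tool's x in rad. A call has exactly 5 rows; each row shifts and turns the commanded pose from where the row before left it, along the tool's axes as they then stand; what a row does not reach is not made up. A row lasts 1/10 s, in which the tool goes at most 50 mm and 8.59 degrees, less where a joint would pass 70% of its speed; a pose out of reach is approached as far as the arm can. A call is refused whole if a number of a shift passes 50 or a number of a turn 0.15, either way. A call with a gripper value outside its range is refused whole. "fingers" is the finger opening in mm, from 0 to 85.4, set as the call begins (left out, the last holds). The fingers move at their own pace and stop on an object; the grip force is fixed at half the most. Time passes only in rows, so rows that do not move let the fingers close, or fill a call up. It gives the time, the measured TCP pose, the force and the opening at its end, in the units of the state.
- telemetry.get_obs(): the state, without advancing time (a new reading comes with each control period).
- cams.camera(name): name is "side" or "top"; returns (picture, depth): 384x512x3 uint8, blue, green, red; 384x512 float32, m along the optical axis (not along the pixel's ray), 0 where there is no reading.
- cams.camera_params(name): a dict with "intrinsics" (3x3 intrinsics, pixels), "D" ([k1, k2, p1, p2, k3] as OpenCV has them; the pictures are not rectified), "R" (3x3) and "t" (3): a world point X has camera coordinates R X + t. Camera axes: x right, y down, z forward; pixel columns grow to the right and rows downward; lengths in m; the calibration is good to about 2 mm. A picture is of the moment at which its call begins. camera_params takes no time and is no camera call.
- workorder.hand_in(): hands the job in, once; it reports no verdict.
Trained networks look in the newest picture that a camera, given by its name, has taken for a name from the list of things; names that differ only in an ending like _2 or _b are one class to them, and where a whole thing is asked for, a point or a joint stands for the part that bears it (a point fixed in the world has none). Each returns a list of dicts, best first, with "score" (0 to 1); they miss things now and then, are a little off and sometimes report something else, mostly with a low value. They report only what shows in the picture. A call takes as long as a camera call. They do not tell look-alikes from the thing itself.
- spotter.search_frame(camera, thing): "pixel" ([column, row] in pixels, amid what is visible of it).
The state is a dict: "time_s": time; "q": joint angles; "dq": joint speeds; "joint_efforts": joint torques, N m; "eef_pos": TCP position; "eef_rot": TCP orientation; "wrist_force": force on the tool from outside, world axes, zero at the start; "torque": the same for the moment, N m; "opening": opening from 0.0 (shut) to 1.0 (fully open).
Only numpy, scipy, OpenCV 4.12 (cv2) and the standard library are available. Lean on these libraries where they do the work, as an engineer would, in place of code of your own. Each camera call takes 0.05 s, during which the arm holds its last target.

## Working session

There is one attempt and no reset: what is moved stays moved. The work goes in short steps, Python scripts to look and compute and a tool call to move; the robot and the scene stay as the last step left them, time stands still between calls to the robot, and variables do not carry over. Pictures are saved under pics/ and viewed, and the job is handed in when it is done.

Besides the shell and the picture viewer there is one more tool, called after "Emit:" by a JSON object that holds its "name" and its "arguments", one argument or row to a line. servo_tool: Moves the arm, as the interface text tells. Its arguments: {"type":"object","properties":{"targets":{"type":"array","items":{"type":"number"}},"fingers":{"type":"number"}},"required":["targets"]}

```bash
mkdir -p pics; ls; python3 - <<'E'
from bench import telemetry, cams, spotter, ctrl
import cv2,numpy as np
o=telemetry.get_obs(); print({k:np.round(v,4).tolist() for k,v in o.items()}); print(ctrl.nose_length)
for n in ("side","top"):
    im,d=cams.camera(n); cv2.imwrite(f"pics/{n}0.png",im); np.save(f"pics/{n}0.npy",d)
    p=cams.camera_params(n); print(n,{k:np.round(v,4).tolist() for k,v in p.items()})
E
```

```text
pics
{'time_s': 0.0, 'q': [-1.4913, 0.1816, 1.608, 0.0, 1.3538, -0.2063], 'dq': [0.0008, 0.0007, -0.0015, -0.0004, -0.001, 0.0011], 'joint_efforts': [0.0001, -44.4881, -35.1335, -0.0004, 0.0091, 0.0], 'eef_pos': [0.1621, -0.5512, 0.2554], 'eef_rot': [0.1001, 0.6999, 0.1013, -0.6999], 'wrist_force': [-0.4497, -0.7017, -0.0201], 'torque': [-0.0292, -0.0405, -0.0285], 'opening': 0.9981}
0.025
side {'intrinsics': [[496.4217, 0.0, 255.4762], [0.0, 496.4217, 188.7277], [0.0, 0.0, 1.0]], 'D': [-0.2154, 0.0, 0.0, 0.0, 0.0], 'R': [[-0.771, -0.6369, 0.0039], [-0.4961, 0.5967, -0.6308], [0.3994, -0.4882, -0.776]], 't': [0.4134, 0.3633, 1.6949]}
top {'intrinsics': [[348.9115, 0.0, 257.5551], [0.0, 348.9115, 196.2628], [0.0, 0.0, 1.0]], 'D': [0.0182, 0.0, 0.0, 0.0, 0.0], 'R': [[-0.003, -0.9997, 0.0226], [-0.9961, 0.001, -0.0886], [0.0886, -0.0227, -0.9958]], 't': [-0.0015, 0.5359, 1.1922]}
```

View pics/side0.png

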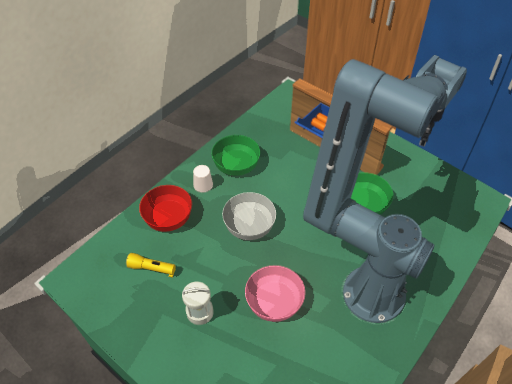

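View pics/top0.png

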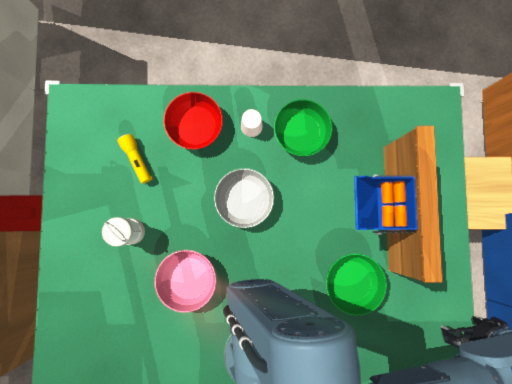

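Steel bowl is at top (245,198); the wall with the blue bin and four cells is at top (385,203), opening to the left (+y world). The cup is at (251,123), the lantern at (123,231), the torch at (135,160), and the red, pink and two green bowls are decoys. Next I measure.

```bash
cat > h.py <<'E'
import cv2,numpy as np
from bench import telemetry,cams,spotter,ctrl
from scipy.spatial.transform import Rotation as Rn
def cloud(n,d,par=None):
    p=cams.camera_params(n);K=np.array(p['intrinsics']);D=np.array(p['D']);R=np.array(p['R']);t=np.array(p['t'])
    u,v=np.meshgrid(np.arange(512),np.arange(384))
    q=cv2.undistortPoints(np.stack([u,v],-1).reshape(-1,1,2).astype(float),K,D).reshape(384,512,2)
    c=np.dstack([q[...,0]*d,q[...,1]*d,d])
    X=(c-t)@R
    X[d<=0]=np.nan
    return X
def proj(n,X):
    p=cams.camera_params(n);R=np.array(p['R']);t=np.array(p['t'])
    return cv2.projectPoints(np.atleast_2d(np.array(X,float)),cv2.Rodrigues(R)[0],t,np.array(p['intrinsics']),np.array(p['D']))[0].reshape(-1,2)
def circ(P):
    A=np.c_[2*P[:,0],2*P[:,1],np.ones(len(P))];s=np.linalg.lstsq(A,(P[:,:2]**2).sum(1),rcond=None)[0]
    return s[0],s[1],np.sqrt(s[2]+s[0]**2+s[1]**2)
def rot():
    o=telemetry.get_obs();w=o['eef_rot'];return Rn.from_quat([w[1],w[2],w[3],w[0]]).as_matrix(),np.array(o['eef_pos'])
E
python3 - <<'E'
from h import *
im=cv2.imread('pics/top0.png');d=np.load('pics/top0.npy');X=cloud('top',d)
ims=cv2.imread('pics/side0.png');Xs=cloud('side',np.load('pics/side0.npy'))
print('table z',np.nanmedian(X[240:250,300:320,2]),np.nanmedian(Xs[330:340,330:350,2]))
# steel bowl rim
def rim(X,c,r,zlo,zhi):
    m=np.hypot(X[...,0]-c[0],X[...,1]-c[1])<r
    m&=(X[...,2]>zlo)&(X[...,2]<zhi)
    return X[m]
b=X[198,245];print('bowl px',b)
P=rim(X,b[:2],.15,.055,.08);print('rim',circ(P),len(P),np.median(P[:,2]))
P=rim(Xs,b[:2],.15,.055,.08);print('rim side',circ(P),len(P))
for nm,XX in(('top',X),('side',Xs)):
  # wall cap: z ~ .266
  m=(XX[...,2]>.25)&(XX[...,2]<.28)&(XX[...,1]<-.3)&(XX[...,1]>-.75)&(abs(XX[...,0]-.5)<.35)
  P=XX[m]; print(nm,len(P),P.min(0),P.max(0))
  r=cv2.minAreaRect((P[:,:2]*1000).astype(np.float32));print(r)
for nm in('side','top'):
  for th in('bowl','lantern','torch','cup','wall','bin_lip','bin_back_rim'):
    r=spotter.search_frame(nm,th);XX=X if nm=='top' else Xs
    print(nm,th,[(np.round(a['pixel']).tolist(),round(a['score'],2),np.round(XX[int(a['pixel'][1]),int(a['pixel'][0])],3).tolist()) for a in r[:5]])
E
```

```text
table z 0.0006575513922339926 -0.0007190443710378257
bowl px [0.5317858  0.04150199 0.00074363]
rim (np.float64(0.527294893724966), np.float64(0.04531336392785873), np.float64(0.09669705000531939)) 305 0.06337828994022501
rim side (np.float64(0.5279064001258549), np.float64(0.04881983903298026), np.float64(0.097368354405658)) 261
top 3285 [ 0.15101194 -0.60317113  0.25002408] [ 0.71763808 -0.30008393  0.27920318]
((421.5465393066406, -429.2635192871094), (571.6700439453125, 249.73818969726562), 11.066939353942871)
side 609 [ 0.15128376 -0.50469714  0.25006825] [ 0.72180315 -0.30000529  0.27595259]
((435.91412353515625, -401.8410339355469), (570.4918212890625, 201.82827758789062), 0.4021734595298767)
side bowl [([166.0, 207.0], 0.97, [0.831, 0.199, 0.003]), ([249.0, 213.0], 0.93, [0.561, 0.01, 0.002]), ([234.0, 154.0], 0.91, [0.814, -0.186, 0.0]), ([378.0, 196.0], 0.71, [0.218, -0.385, -0.006]), ([274.0, 292.0], 0.63, [0.276, 0.215, 0.002])]
side lantern [([196.0, 302.0], 0.73, [0.401, 0.456, 0.136]), ([312.0, 119.0], 0.61, [0.566, -0.379, 0.208])]
side torch [([146.0, 267.0], 0.75, [
[... 406 characters left out ...]
]
top bowl [([188.0, 283.0], 0.93, [0.238, 0.241, 0.005]), ([193.0, 120.0], 0.69, [0.818, 0.229, -0.001]), ([301.0, 129.0], 0.67, [0.785, -0.161, 0.003]), ([356.0, 282.0], 0.66, [0.241, -0.344, 0.005]), ([242.0, 196.0], 0.57, [0.539, 0.052, 0.0])]
top lantern [([124.0, 231.0], 0.86, [0.418, 0.415, 0.142])]
top torch [([138.0, 156.0], 0.83, [0.677, 0.412, 0.039]), ([374.0, 202.0], 0.59, [0.503, -0.348, 0.198])]
top cup [([253.0, 123.0], 0.95, [0.778, 0.017, 0.085])]
top wall [([411.0, 204.0], 0.95, [0.498, -0.445, 0.228]), ([398.0, 190.0], 0.47, [0.537, -0.413, 0.216])]
top bin_lip [([376.0, 202.0], 0.97, [0.506, -0.357, 0.189])]
top bin_back_rim [([375.0, 203.0], 0.61, [0.5, -0.352, 0.193])]
```

```bash
python3 - <<'E'
from h import *
for nm in('top','side'):
  im=cv2.imread(f'pics/{nm}0.png');X=cloud(nm,np.load(f'pics/{nm}0.npy'))
  hsv=cv2.cvtColor(im,cv2.COLOR_BGR2HSV)
  wood=(hsv[...,0]>5)&(hsv[...,0]<22)&(hsv[...,1]>90)
  m=wood&(X[...,2]>.255)&(X[...,2]<.278)&(X[...,1]<-.3)&(X[...,1]>-.65)&(X[...,0]<.9)
  P=X[m];print(nm,len(P),P.min(0),P.max(0),np.median(P[:,2]));r=cv2.minAreaRect((P[:,:2]*1000).astype(np.float32));print(r, cv2.boxPoints(r).tolist())
  m=wood&(X[...,2]>.05)&(X[...,2]<.16)&(X[...,1]<-.3)&(X[...,1]>-.65)&(X[...,0]<.9)
  P=X[m]
  if len(P)>20:
    f=cv2.fitLine((P[:,:2]*1000).astype(np.float32),cv2.DIST_HUBER,0,.01,.01).ravel();print('face',len(P),f,P.min(0),P.max(0))
  blue=(hsv[...,0]>105)&(hsv[...,0]<130)&(hsv[...,1]>120)
  m=blue&(X[...,2]>.15)&(X[...,2]<.3)&(X[...,1]<-.2)&(X[...,1]>-.65)&(X[...,0]<.9)
  P=X[m];print('blue',len(P),P.min(0),P.max(0))
  m2=m&(X[...,2]>.262);P=X[m2];print('lip',len(P),P.min(0) if len(P) else '',P.max(0) if len(P) else '')
  if len(P)>5:print(cv2.minAreaRect((P[:,:2]*1000).astype(np.float32)))
  org=(hsv[...,0]>8)&(hsv[...,0]<20)&(hsv[...,1]>200)&(X[...,2]>.18)&(X[...,2]<.24)&(X[...,1]<-.3)&(X[...,0]<.7)&(X[...,1]>-.47)&(abs(X[...,0]-.5)<.09)
  P=X[org];print('cells',len(P),P.mean(0),P.min(0),P.max(0))
  y,x=np.mgrid[0:384,0:512];c=im[90:300,340:460] if nm=='top' else im[60:200,270:420]
  cv2.imwrite(f'pics/{nm}crop.png',cv2.resize(c,None,fx=4 if nm=='side' else 2.8,fy=4 if nm=='side' else 2.8,interpolation=cv2.INTER_CUBIC))
E
```

```text
top 2956 [ 0.27918209 -0.50337835  0.25503386] [ 0.71593451 -0.45092528  0.2721742 ] 0.26659627154878757
((497.6448059082031, -477.5498046875), (436.75103759765625, 51.91078186035156), 0.21283237636089325) [[279.17437744140625, -452.4057922363281], [279.3671875, -504.3161926269531], [716.115234375, -502.6938171386719], [715.9224243164062, -450.7834167480469]]
face 1150 [ 9.9996096e-01  8.8369772e-03  4.7627847e+02 -4.5820486e+02] [ 0.27743199 -0.46269562  0.050053  ] [ 0.71516135 -0.45295936  0.15990936]
blue 2059 [ 0.18398295 -0.6211199   0.17871769] [ 0.57138628 -0.26682927  0.29954565]
lip 266 [ 0.18398295 -0.6211199   0.26200677] [ 0.57048054 -0.26682927  0.29954565]
((350.98773193359375, -409.98175048828125), (513.4352416992188, 122.22383880615234), 39.749080657958984)
cells 734 [ 0.49585916 -0.40057275  0.21287106] [ 0.43385401 -0.43410644  0.18160284] [ 0.56137392 -0.3676676   0.22240154]
side 543 [ 0.27595053 -0.50107248  0.25509584] [ 0.71810656 -0.4391758   0.27595259] 0.26466324720927614
((497.0220947265625, -470.79925537109375), (441.97589111328125, 61.869327545166016), 0.23662792146205902) [[275.90826416015625, -440.77752685546875], [276.16375732421875, -502.64630126953125], [718.1359252929688, -500.82098388671875], [717.8804321289062, -438.95220947265625]]
face 546 [ 9.9999988e-01 -5.1769346e-04  4.5420325e+02 -4.5551974e+02] [ 0.27428149 -0.48237367  0.05018769] [ 0.71635439 -0.4453169   0.15983791]
blue 382 [ 0.12606793 -0.47791954  0.16833311] [ 0.61696971 -0.26137629  0.29905626]
lip 65 [ 0.12606793 -0.47791954  0.26232546] [ 0.57103067 -0.26137629  0.29905626]
((337.1392822265625, -350.22808837890625), (487.66925048828125, 74.8571548461914), 22.445817947387695)
cells 157 [ 0.53412878 -0.3892139   0.20998155] [ 0.50288531 -0.43249319  0.19523667] [ 0.56108565 -0.3608925   0.22164595]
```

View pics/sidecrop.png

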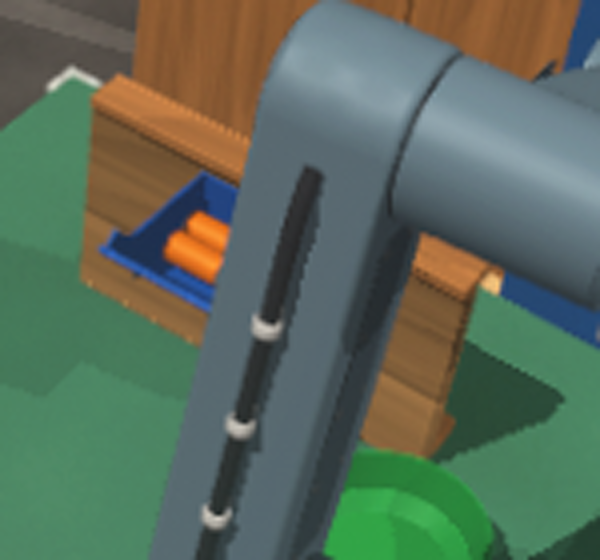

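View pics/topcrop.png

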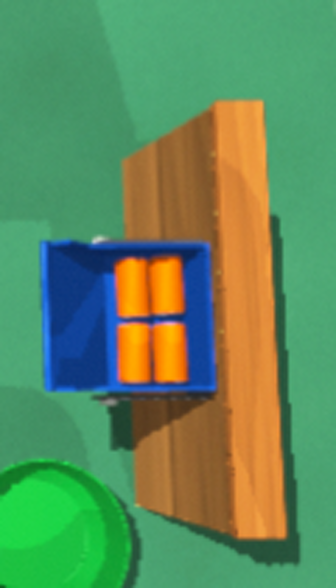

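```bash
python3 - <<'E'
from h import *
R,p=rot();print(np.round(R,3),p)
E
```

```text
[[-0.     0.282 -0.959]
 [ 0.    -0.959 -0.282]
 [-1.    -0.     0.   ]] [ 0.16213031 -0.55166884  0.25628809]
```

Emit:
{"name": "servo_tool", "arguments": {
  "targets": [-20,0,0,-0.146,-20,0,0,-0.146,-20,0,0,-0.146,-20,0,0,-0.146,-10,0,0,-0.146],
  "fingers": 85
}}

```text
time_s: 1.3
eef_pos: [0.1622, -0.5523, 0.3485]
eef_rot: [-0.347, -0.616, -0.345, 0.617]
wrist_force: [-0.3, -0.3, 0.3]
opening: 0.993
```

Emit:
{"name": "servo_tool", "arguments": {
  "targets": [0,0,0,-0.146,0,0,0,-0.146,0,0,0,-0.146,0,14.7,-39.7,0,0,14.7,-39.7,0]
}}

```text
time_s: 1.8
eef_pos: [0.2004, -0.4757, 0.3457]
eef_rot: [0.469, 0.529, 0.47, -0.529]
wrist_force: [1.5, 0.2, -0.8]
opening: 0.995
```

Emit:
{"name": "servo_tool", "arguments": {
  "targets": [0,14.7,-39.7,0,0,14.7,-39.7,0,0,14.7,-39.7,0,0,14.7,-39.7,0,0,14.7,-39.7,0]
}}

```text
time_s: 2.3
eef_pos: [0.2972, -0.2861, 0.3465]
eef_rot: [-0.47, -0.528, -0.469, 0.529]
wrist_force: [-0.1, -0.7, 0.1]
opening: 0.994
```

Emit:
{"name": "servo_tool", "arguments": {
  "targets": [0,14.7,-39.7,0,0,14.7,-39.7,0,0,14.7,-39.7,0,0,14.7,-39.7,0,0,14.7,-39.7,0]
}}

```text
time_s: 2.8
eef_pos: [0.3934, -0.0975, 0.3467]
eef_rot: [0.47, 0.529, 0.469, -0.528]
wrist_force: [1.1, -0.4, 0.1]
opening: 0.994
```

Emit:
{"name": "servo_tool", "arguments": {
  "targets": [0,14.7,-39.7,0,0,14.7,-39.7,0,0,14.7,-39.7,0,0,14.7,-39.7,0,0,14.7,-39.7,0]
}}

```text
time_s: 3.3
eef_pos: [0.4896, 0.0913, 0.3465]
eef_rot: [0.47, 0.528, 0.47, -0.528]
wrist_force: [0.1, -1.0, -0.3]
opening: 0.997
```

Emit:
{"name": "servo_tool", "arguments": {
  "targets": [0,14.7,-39.7,0,0,14.7,-39.7,0,0,14.7,-39.7,0,0,0,0,0,0,0,0,0]
}}

```text
time_s: 3.8
eef_pos: [0.5467, 0.2033, 0.3456]
eef_rot: [-0.47, -0.527, -0.471, 0.528]
wrist_force: [-0.6, -0.7, 1.2]
opening: 0.997
```

```bash
python3 - <<'E'
from h import *
R,p=rot();print(np.round(R,3),p)
print('rel bowl',(np.array([.5277,.047])-p[:2]), 'tool', R.T@np.r_[np.array([.5277,.047])-p[:2],0])
im,d=cams.camera('side');cv2.imwrite('pics/s1.png',im)
im,d=cams.camera('top');cv2.imwrite('pics/t1.png',im)
X=cloud('top',d)
hsv=cv2.cvtColor(im,cv2.COLOR_BGR2HSV)
m=(np.hypot(X[...,0]-.5277,X[...,1]-.047)<.13)&(X[...,2]>.05)&(X[...,2]<.08)
print(circ(X[m]),m.sum())
E
```

```text
[[-0.001  0.993 -0.115]
 [-0.    -0.115 -0.993]
 [-1.    -0.001  0.001]] [0.54667473 0.20333371 0.34564265]
rel bowl [-0.01897473 -0.15633371] tool [ 9.94091918e-05 -8.99598112e-04  1.57478415e-01]
(np.float64(0.5272443878564351), np.float64(0.04538738078954105), np.float64(0.09615052610256314)) 378
```

View pics/s1.png

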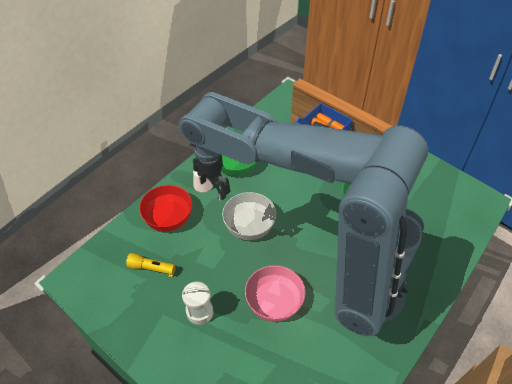

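View pics/t1.png

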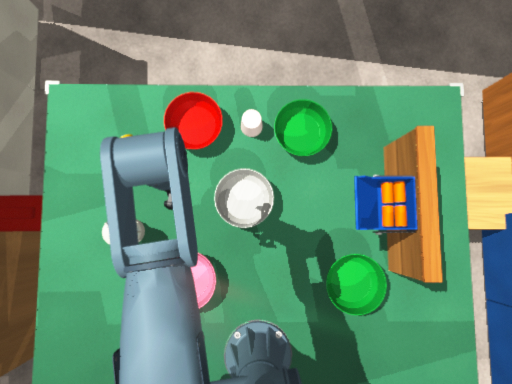

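Emit:
{"name": "servo_tool", "arguments": {
  "targets": [45,0,0,0,45,0,0,0,45,0,0,0,45,0,0,0,45,0,0,0]
}}

```text
time_s: 4.4
eef_pos: [0.5468, 0.2012, 0.1206]
eef_rot: [0.47, 0.529, 0.469, -0.528]
wrist_force: [0.9, 0.1, -0.6]
opening: 0.99
```

Emit:
{"name": "servo_tool", "arguments": {
  "targets": [40,0,0,0,25,0,0,0,10,0,0,0,0,0,20,0,0,0,15,0]
}}

```text
time_s: 4.9
eef_pos: [0.5432, 0.1666, 0.0473]
eef_rot: [0.47, 0.529, 0.469, -0.528]
wrist_force: [0.7, 0.4, 0.1]
opening: 0.994
```

Emit:
{"name": "servo_tool", "arguments": {
  "targets": [0,0,6,0,0,0,6,0,0,0,6,0,0,0,6,0,0,0,6,0]
}}

```text
time_s: 5.4
eef_pos: [0.5396, 0.1381, 0.0468]
eef_rot: [0.47, 0.529, 0.47, -0.528]
wrist_force: [0.0, 3.0, 1.6]
opening: 0.994
```

Emit:
{"name": "servo_tool", "arguments": {
  "targets": [0,0,8,0,0,0,8,0,0,0,10,0,0,0,10,0,0,0,10,0]
}}

```text
time_s: 5.9
eef_pos: [0.5337, 0.0914, 0.0463]
eef_rot: [-0.47, -0.528, -0.47, 0.528]
wrist_force: [-0.6, 3.0, 2.1]
opening: 0.995
```

```bash
cat > bowl.py <<'E'
from h import *
import sys
R,p=rot();print(np.round(R,3).tolist(),p)
n=sys.argv[1]
im,d=cams.camera('side');cv2.imwrite(f'pics/s{n}.png',im);Xs=cloud('side',d)
im2,d2=cams.camera('top');cv2.imwrite(f'pics/t{n}.png',im2);X=cloud('top',d2)
c=np.array([float(sys.argv[2]),float(sys.argv[3])])
for XX,I in((X,im2),(Xs,im)):
    m=(np.hypot(XX[...,0]-c[0],XX[...,1]-c[1])<.125)&(XX[...,2]>.052)&(XX[...,2]<.078)
    P=XX[m]
    for k in range(6):
        a=circ(P);P=P[abs(np.hypot(P[:,0]-a[0],P[:,1]-a[1])-.097)<.02 if k<2 else abs(np.hypot(P[:,0]-a[0],P[:,1]-a[1])-.097)<.009]
    print(np.round(a,4),len(P))
E
python3 bowl.py 2 .522 -.0
```

```text
[[-0.0, 0.993, -0.117], [-0.0, -0.117, -0.993], [-1.0, -0.0, 0.0]] [0.53369362 0.09141085 0.04628375]
[ 0.5205 -0.0118  0.0964] 257
[ 0.5222 -0.0049  0.0973] 110
```

View pics/s2.png

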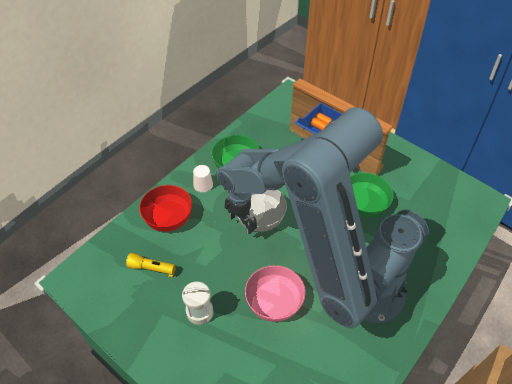

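Emit:
{"name": "servo_tool", "arguments": {
  "targets": [0,0,14,0,0,0,18,0,0,0,20,0,0,0,20,0,0,0,20,0]
}}

```text
time_s: 6.5
eef_pos: [0.5225, -0.0001, 0.046]
eef_rot: [-0.47, -0.528, -0.47, 0.528]
wrist_force: [-0.2, 1.8, -0.3]
opening: 0.997
```

Emit:
{"name": "servo_tool", "arguments": {
  "targets": [0,0,20,0,0,0,20,0,0,0,18,0,0,0,15,0,0,0,12,0]
}}

```text
time_s: 7.0
eef_pos: [0.5127, -0.0846, 0.0461]
eef_rot: [-0.47, -0.528, -0.47, 0.529]
wrist_force: [0.2, 1.5, 1.3]
opening: 0.992
```

Emit:
{"name": "servo_tool", "arguments": {
  "targets": [0,0,8,0,0,0,5,0,0,0,4,0,0,0,3,0,0,0,0,0]
}}

```text
time_s: 7.5
eef_pos: [0.5108, -0.1034, 0.0463]
eef_rot: [-0.47, -0.528, -0.47, 0.528]
wrist_force: [-0.2, -0.9, -0.1]
opening: 0.996
```

```bash
python3 bowl.py 3 .498 -.206
```

```text
[[-0.0, 0.993, -0.116], [-0.0, -0.116, -0.993], [-1.0, -0.0, 0.0]] [ 0.51082735 -0.10344765  0.04627141]
[ 0.498  -0.2048  0.0961] 266
[0. 0. 0.] 0
```

View pics/t3.png

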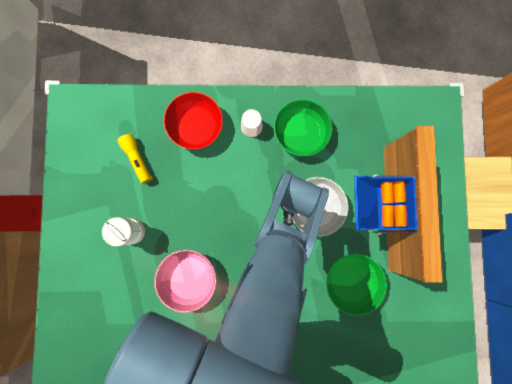

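Emit:
{"name": "servo_tool", "arguments": {
  "targets": [0,0,3,0,0,0,4,0,0,0,4,0,0,0,2,0,0,0,0,0]
}}

```text
time_s: 8.1
eef_pos: [0.5094, -0.1167, 0.0464]
eef_rot: [-0.47, -0.528, -0.47, 0.528]
wrist_force: [-1.4, 1.2, 1.0]
opening: 0.991
```

Emit:
{"name": "servo_tool", "arguments": {
  "targets": [0,0,-5,0,0,0,-30,0,0,0,-30,0,-10,0,0,0,-40,0,0,0],
  "fingers": 0
}}

```text
time_s: 8.6
eef_pos: [0.5137, -0.05, 0.0933]
eef_rot: [-0.468, -0.526, -0.473, 0.53]
wrist_force: [-0.2, -0.1, -0.1]
opening: 0.14
```

Emit:
{"name": "servo_tool", "arguments": {
  "targets": [-50,0,0,0,-50,0,0,0,-50,0,0,0,-50,0,0,0,-50,0,0,-0.116]
}}

```text
time_s: 9.1
eef_pos: [0.5164, -0.052, 0.3491]
eef_rot: [0.501, 0.5, 0.5, -0.5]
wrist_force: [1.4, -0.7, 0.5]
opening: -0.0
```

```bash
python3 bowl.py 4 .498 -.217
```

```text
[[0.001, 1.0, 0.0], [-0.001, 0.0, -1.0], [-1.0, 0.001, 0.001]] [ 0.51638964 -0.05196099  0.34909109]
[ 0.4965 -0.2177  0.0965] 219
[ 0.4968 -0.2151  0.0969] 280
```

View pics/s4.png

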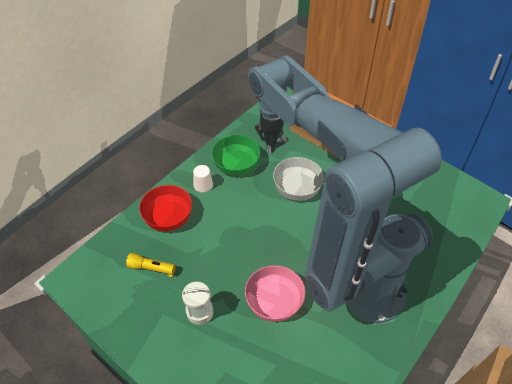

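View pics/t4.png

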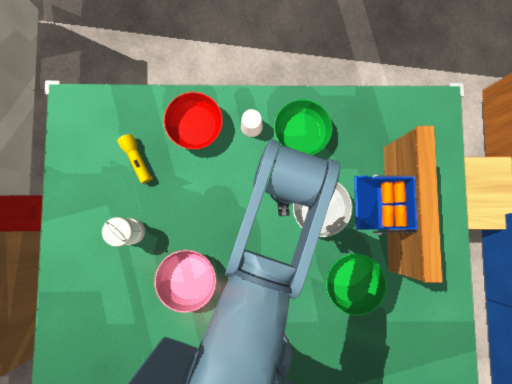

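Emit:
{"name": "servo_tool", "arguments": {
  "targets": [0,-4,50,0,0,-4,50,0,0,-4,50,0,0,-4,50,0,0,-3,50,0]
}}

```text
time_s: 9.7
eef_pos: [0.4968, -0.3031, 0.3463]
eef_rot: [-0.5, -0.5, -0.499, 0.501]
wrist_force: [0.6, -0.6, -0.2]
opening: 0.001
```

Emit:
{"name": "servo_tool", "arguments": {
  "targets": [15,0,0,0,15,0,0,0,15,0,0,0,15,0,0,0,0,0,0,0]
}}

```text
time_s: 10.2
eef_pos: [0.4969, -0.2987, 0.2831]
eef_rot: [0.498, 0.5, 0.502, -0.5]
wrist_force: [-0.3, 0.4, -0.5]
opening: 0.0
```

```bash
python3 bowl.py 5 .498 -.217
```

```text
[[-0.004, 1.0, 0.001], [0.004, 0.001, -1.0], [-1.0, -0.004, -0.004]] [ 0.49694508 -0.29867289  0.28309096]
[ 0.4964 -0.2177  0.0964] 352
[ 0.4964 -0.2155  0.0972] 152
```

View pics/s5.png

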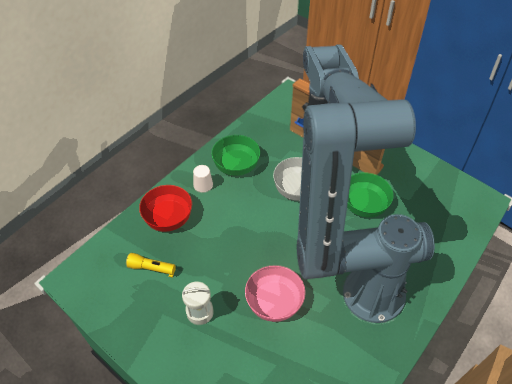

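View pics/t5.png

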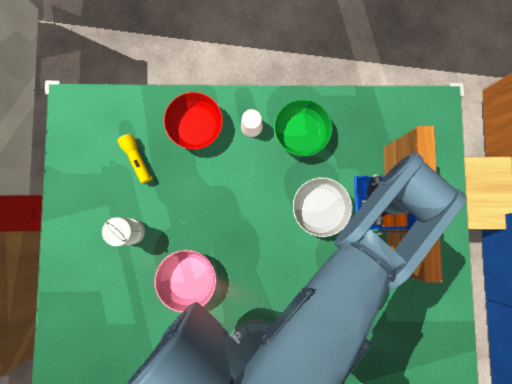

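Emit:
{"name": "servo_tool", "arguments": {
  "targets": [4,0,-4.5,0,4.5,0,-4.5,0,5,0,-4,0,5.5,0,-3.5,0,5.5,0,-3,0]
}}

```text
time_s: 10.8
eef_pos: [0.4987, -0.2816, 0.2638]
eef_rot: [0.501, 0.5, 0.498, -0.5]
wrist_force: [-0.0, 0.4, 6.2]
opening: -0.001
```

```bash
cat > bin.py <<'E'
from h import *
import sys
n=sys.argv[1];R,p=rot();print(p,telemetry.get_obs()['wrist_force'])
for nm in('top','side'):
  im,d=cams.camera(nm);X=cloud(nm,d);hsv=cv2.cvtColor(im,cv2.COLOR_BGR2HSV)
  blue=(hsv[...,0]>105)&(hsv[...,0]<130)&(hsv[...,1]>150)&(abs(X[...,0]-.497)<.08)&(X[...,1]>-.46)&(X[...,1]<-.2)&(X[...,2]>.07)&(X[...,2]<.3)
  P=X[blue]
  if len(P):
    i=P[:,1]>np.percentile(P[:,1],97);print(nm,len(P),'out-most: out,up mm',np.round((np.median(P[i],0)[1:]-[-.362,.18])*1000))
    i=P[:,2]>np.percentile(P[:,2],97);print('   top-most: out,up mm',np.round((np.median(P[i],0)[1:]-[-.362,.18])*1000))
  org=(hsv[...,0]>6)&(hsv[...,0]<20)&(hsv[...,1]>215)&(abs(X[...,0]-.497)<.12)&(X[...,1]>-.44)&(X[...,1]<-.1)&(X[...,2]<.25)
  P=X[org]
  if len(P):print('  cells',len(P),P.mean(0).round(3),P.min(0).round(3),P.max(0).round(3))
  c=im[100:320,280:460] if nm=='top' else im[70:230,230:420]
  cv2.imwrite(f'pics/{nm}b{n}.png',cv2.resize(c,None,fx=2.7,fy=2.7,interpolation=cv2.INTER_CUBIC))
E
python3 bin.py 1
```

```text
[ 0.49866577 -0.28163191  0.26379837] [-0.04088893  0.37566163  6.19586685]
top 460 out-most: out,up mm [112.  75.]
   top-most: out,up mm [90. 94.]
  cells 202 [ 0.45  -0.376  0.22 ] [ 0.437 -0.408  0.207] [ 0.466 -0.346  0.23 ]
side 93 out-most: out,up mm [118.  74.]
   top-most: out,up mm [111.  76.]
```

View pics/topb1.png

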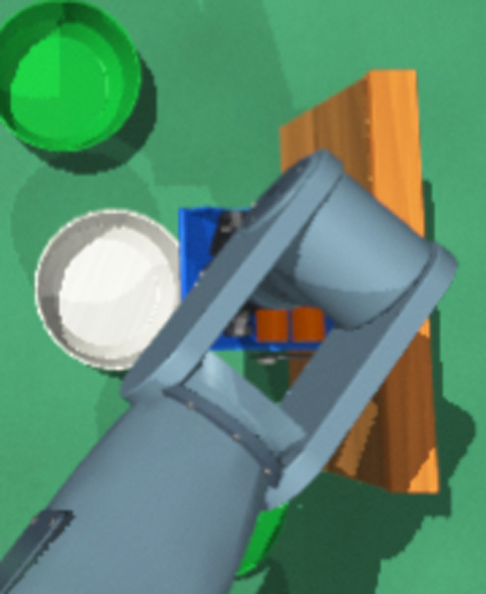

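Emit:
{"name": "servo_tool", "arguments": {
  "targets": [7,0,-4.5,0,8,0,-4,0,8,0,-3,0,9,0,-2,0,10,0,-1,0]
}}

```text
time_s: 11.4
eef_pos: [0.4984, -0.2665, 0.2208]
eef_rot: [0.5, 0.501, 0.499, -0.5]
wrist_force: [-0.0, 2.7, 6.0]
opening: 0.004
```

```bash
python3 bin.py 2
```

```text
[ 0.49843813 -0.2664644   0.22076035] [-1.81107668e-03  2.71984372e+00  6.01902595e+00]
top 581 out-most: out,up mm [131.  21.]
   top-most: out,up mm [106. 101.]
  cells 137 [ 0.448 -0.353  0.217] [ 0.434 -0.37   0.204] [ 0.463 -0.335  0.236]
side 161 out-most: out,up mm [137.  22.]
   top-most: out,up mm [108.  33.]
```

View pics/topb2.png

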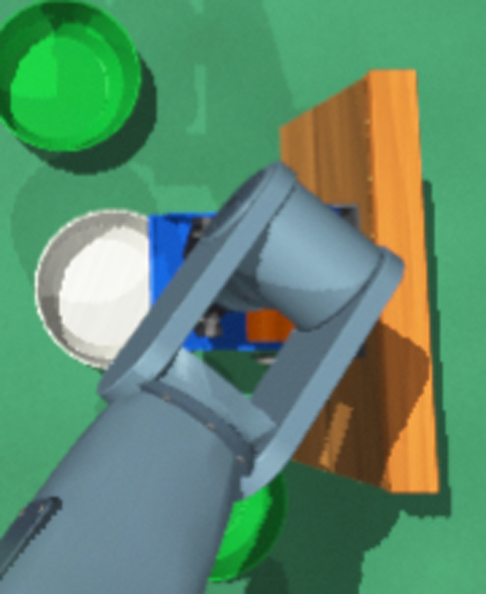

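View pics/sideb2.png

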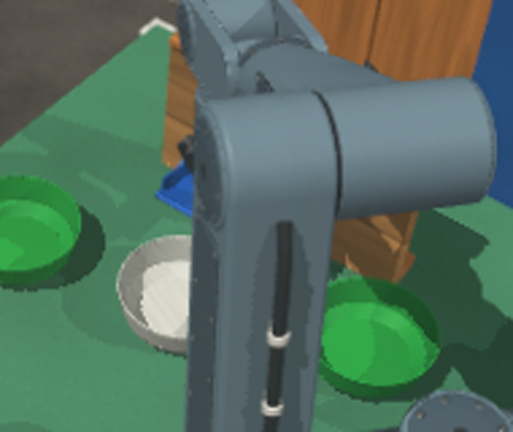

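Emit:
{"name": "servo_tool", "arguments": {
  "targets": [-20,0,3,0,-30,0,0,0,-40,0,0,0,-40,0,0,0,0,0,30,0]
}}

```text
time_s: 12.0
eef_pos: [0.5, -0.2994, 0.3578]
eef_rot: [0.505, 0.5, 0.497, -0.499]
wrist_force: [0.9, -1.4, 0.1]
opening: 0.003
```

Emit:
{"name": "servo_tool", "arguments": {
  "targets": [0,0,40,0,0,0,40,0,0,0,35,0,0,0,15,0,0,0,0,0]
}}

```text
time_s: 12.5
eef_pos: [0.4968, -0.4316, 0.349]
eef_rot: [-0.499, -0.501, -0.5, 0.501]
wrist_force: [0.4, 0.2, -0.6]
opening: -0.003
```

```bash
python3 bin.py 3
```

```text
[ 0.49683906 -0.43155411  0.34897743] [ 0.36047793  0.22141922 -0.56773193]
top 2567 out-most: out,up mm [129.  19.]
   top-most: out,up mm [-21. 108.]
  cells 688 [ 0.493 -0.362  0.223] [ 0.434 -0.391  0.202] [ 0.561 -0.334  0.24 ]
side 298 out-most: out,up mm [135.  19.]
   top-most: out,up mm [28. 57.]
```

View pics/topb3.png

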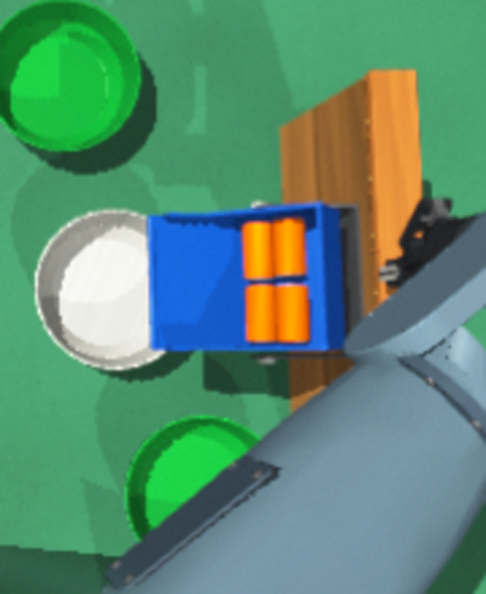

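View pics/sideb3.png

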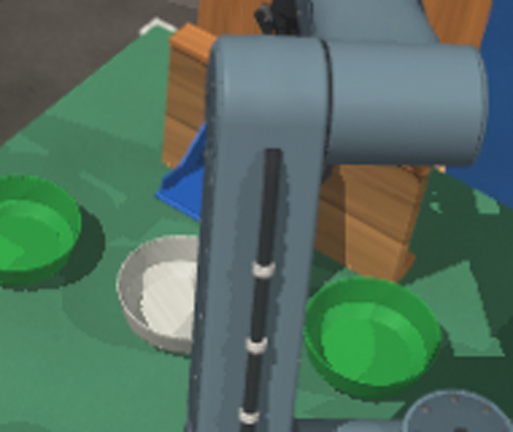

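Emit:
{"name": "servo_tool", "arguments": {
  "targets": [12,0,-2,0,15,0,0,0,15,0,0,0,10,0,0,0,0,0,0,0]
}}

```text
time_s: 13.1
eef_pos: [0.4969, -0.4268, 0.2947]
eef_rot: [0.498, 0.5, 0.501, -0.5]
wrist_force: [-1.7, 0.1, -0.4]
opening: 0.001
```

Emit:
{"name": "servo_tool", "arguments": {
  "targets": [6,0,0,0,6,0,0,0,6,0,0,0,5,0,0,0,0,0,0,0]
}}

```text
time_s: 13.6
eef_pos: [0.4973, -0.4277, 0.2737]
eef_rot: [0.499, 0.5, 0.5, -0.5]
wrist_force: [-0.6, 0.3, -0.1]
opening: 0.001
```

```bash
python3 bin.py 4
```

```text
[ 0.49728897 -0.42765219  0.27370428] [-0.64840469  0.28923746 -0.06014664]
top 2395 out-most: out,up mm [129.  19.]
   top-most: out,up mm [-20. 107.]
  cells 683 [ 0.493 -0.362  0.223] [ 0.434 -0.391  0.203] [ 0.562 -0.334  0.24 ]
side 271 out-most: out,up mm [134.  20.]
   top-most: out,up mm [41. 59.]
```

View pics/topb4.png

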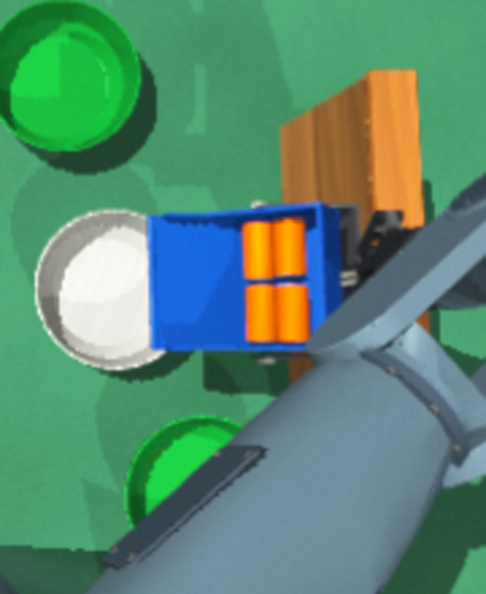

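Emit:
{"name": "servo_tool", "arguments": {
  "targets": [0,0,-3,0,0,0,-3,0,0,0,-3,0,0,0,-3,0,0,0,-2,0]
}}

```text
time_s: 14.2
eef_pos: [0.4977, -0.4171, 0.2779]
eef_rot: [0.502, 0.499, 0.497, -0.502]
wrist_force: [-2.5, -10.6, 7.4]
opening: 0.004
```

```bash
python3 bin.py 5
```

```text
[ 0.49773893 -0.41706865  0.27786193] [ -2.51924614 -10.59544659   7.35404529]
top 2361 out-most: out,up mm [130.  11.]
   top-most: out,up mm [-14. 108.]
  cells 675 [ 0.494 -0.36   0.224] [ 0.434 -0.388  0.203] [ 0.561 -0.333  0.24 ]
side 286 out-most: out,up mm [135.  12.]
   top-most: out,up mm [40. 57.]
```

View pics/topb5.png

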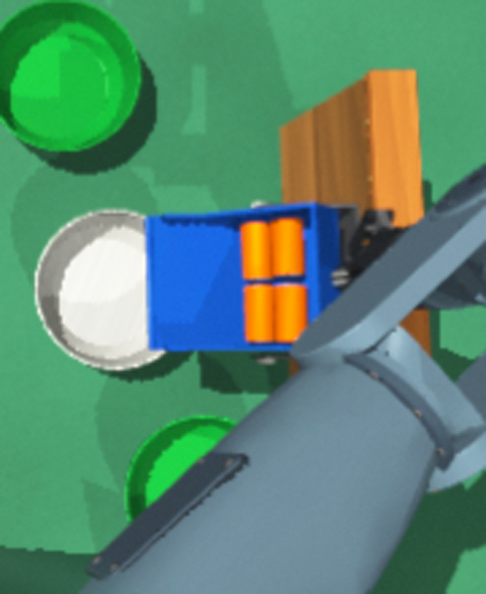

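Emit:
{"name": "servo_tool", "arguments": {
  "targets": [1,0,-3,0,0,0,-3,0,1,0,-3,0,0,0,-3,0,0,0,-3,0]
}}

```text
time_s: 14.8
eef_pos: [0.4978, -0.4075, 0.2826]
eef_rot: [0.506, 0.497, 0.492, -0.505]
wrist_force: [-9.7, -17.7, 28.4]
opening: 0.0
```

```bash
python3 bin.py 6
```

```text
[ 0.49781215 -0.40751794  0.28257327] [ -9.68973451 -17.65260245  28.38102908]
top 2300 out-most: out,up mm [130.  -4.]
   top-most: out,up mm [ -3. 109.]
  cells 646 [ 0.499 -0.355  0.223] [ 0.434 -0.382  0.2  ] [ 0.561 -0.33   0.243]
side 307 out-most: out,up mm [138.  -2.]
   top-most: out,up mm [40. 59.]
```

View pics/topb6.png

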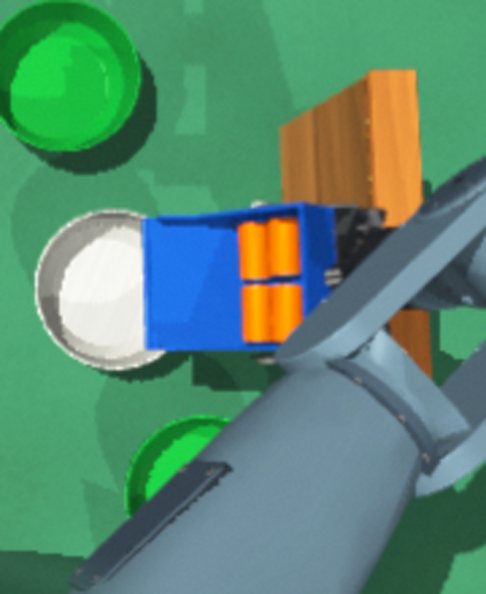

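Emit:
{"name": "servo_tool", "arguments": {
  "targets": [-12,0,4,0,0,0,8,0,0,0,8,0,0,0,8,0,0,0,0,0]
}}

```text
time_s: 15.4
eef_pos: [0.4972, -0.4275, 0.283]
eef_rot: [0.499, 0.5, 0.5, -0.5]
wrist_force: [0.3, -0.7, 0.1]
opening: 0.002
```

```bash
python3 bin.py 7
```

```text
[ 0.49719244 -0.42747211  0.28302284] [ 0.31328689 -0.66205608  0.14274108]
top 2446 out-most: out,up mm [129.  -5.]
   top-most: out,up mm [ -1. 109.]
  cells 692 [ 0.492 -0.343  0.216] [ 0.434 -0.373  0.197] [ 0.56  -0.313  0.232]
side 298 out-most: out,up mm [135.  -3.]
   top-most: out,up mm [37. 65.]
```

View pics/topb7.png

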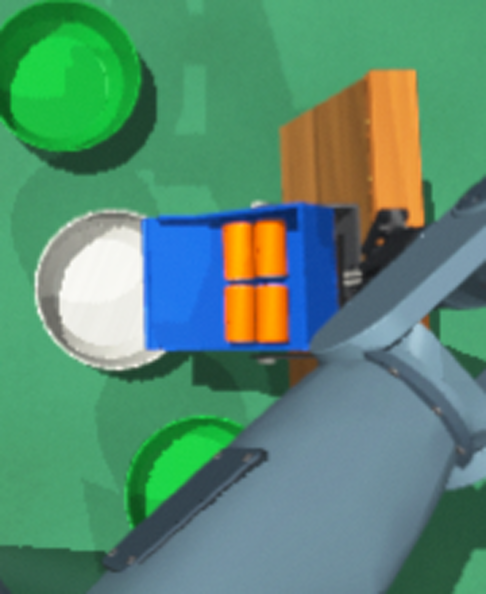

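Emit:
{"name": "servo_tool", "arguments": {
  "targets": [0,0,3,0,0,0,3,0,5,0,0.5,0,5,0,0,0,5,0,0,0]
}}

```text
time_s: 16.0
eef_pos: [0.4975, -0.4332, 0.2691]
eef_rot: [0.5, 0.5, 0.5, -0.5]
wrist_force: [-1.1, -0.8, -0.1]
opening: 0.001
```

Emit:
{"name": "servo_tool", "arguments": {
  "targets": [5,0,0,0,5,0,0,0,4,0,0,0,0,0,0,0,0,0,0,0]
}}

```text
time_s: 16.5
eef_pos: [0.4976, -0.4334, 0.2558]
eef_rot: [0.5, 0.5, 0.5, -0.5]
wrist_force: [0.1, -0.2, 0.0]
opening: 0.001
```

```bash
python3 bin.py 8
```

```text
[ 0.4976117  -0.43342022  0.25577131] [ 0.13907447 -0.15330301  0.0045271 ]
top 3487 out-most: out,up mm [127. -16.]
   top-most: out,up mm [  7. 109.]
  cells 342 [ 0.494 -0.213  0.034] [ 0.429 -0.247  0.021] [ 0.557 -0.17   0.047]
side 337 out-most: out,up mm [134. -16.]
   top-most: out,up mm [38. 71.]
  cells 18 [ 0.529 -0.209  0.033] [ 0.483 -0.242  0.018] [ 0.549 -0.174  0.043]
```

View pics/topb8.png

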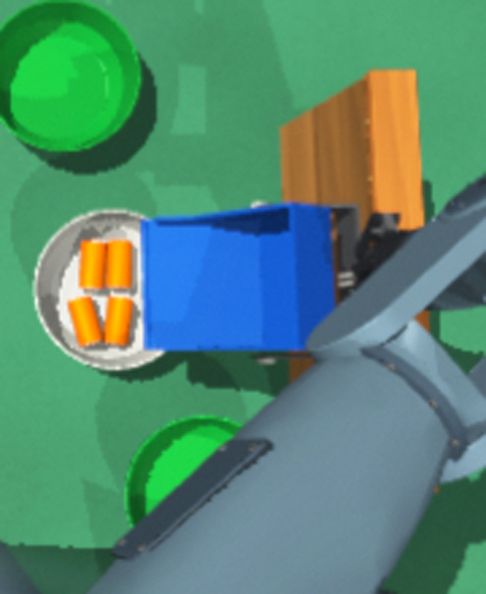

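Emit:
{"name": "servo_tool", "arguments": {
  "targets": [-20,0,0,0,-30,0,0,0,-30,0,0,0,-10,0,0,0,0,0,0,0]
}}

```text
time_s: 17.1
eef_pos: [0.4981, -0.434, 0.348]
eef_rot: [0.501, 0.5, 0.498, -0.5]
wrist_force: [-0.5, -0.3, -0.2]
opening: 0.001
```

Emit:
{"name": "servo_tool", "arguments": {
  "targets": [0,0,-25,0,0,0,-35,0,0,0,-35,0,0,0,-23,0,0,0,0,0]
}}

```text
time_s: 17.6
eef_pos: [0.4975, -0.3122, 0.3439]
eef_rot: [0.499, 0.5, 0.502, -0.499]
wrist_force: [0.2, -1.1, -0.1]
opening: -0.001
```

Emit:
{"name": "servo_tool", "arguments": {
  "targets": [20,0,0,0,20,0,0,0,20,0,0,0,20,0,0,0,5,0,0,0]
}}

```text
time_s: 18.1
eef_pos: [0.4961, -0.3148, 0.2564]
eef_rot: [0.497, 0.5, 0.502, -0.501]
wrist_force: [0.6, 0.2, 0.6]
opening: -0.002
```

Emit:
{"name": "servo_tool", "arguments": {
  "targets": [0,0,8,0,0,0,8,0,0,0,8,0,0,0,8,0,0,0,8,0]
}}

```text
time_s: 18.6
eef_pos: [0.4981, -0.3556, 0.2616]
eef_rot: [0.5, 0.501, 0.5, -0.5]
wrist_force: [2.1, 4.5, -0.1]
opening: 0.002
```

```bash
python3 bin.py 9
```

```text
[ 0.49811629 -0.35559363  0.26161597] [ 2.12052398  4.49169855 -0.11691111]
top 2393 out-most: out,up mm [130.   4.]
   top-most: out,up mm [-8. 93.]
  cells 344 [ 0.493 -0.217  0.034] [ 0.432 -0.251  0.02 ] [ 0.557 -0.173  0.045]
side 249 out-most: out,up mm [135.   4.]
   top-most: out,up mm [50. 48.]
  cells 31 [ 0.527 -0.213  0.034] [ 0.477 -0.241  0.023] [ 0.555 -0.183  0.048]
```

View pics/topb9.png

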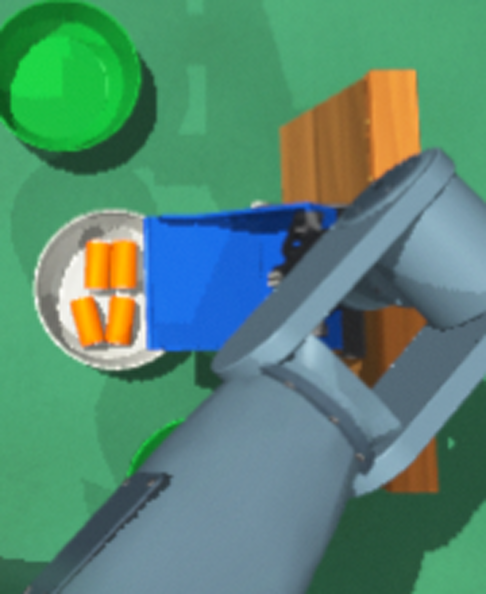

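Emit:
{"name": "servo_tool", "arguments": {
  "targets": [0,0,8,0,0,0,8,0,0,0,8,0,0,0,8,0,0,0,8,0]
}}

```text
time_s: 19.2
eef_pos: [0.4973, -0.3941, 0.2596]
eef_rot: [0.498, 0.501, 0.501, -0.499]
wrist_force: [-0.2, 6.8, -2.6]
opening: -0.0
```

Emit:
{"name": "servo_tool", "arguments": {
  "targets": [0,0,8,0,0,0,7,0,0,0,5,0,0,0,4,0,0,0,2,0]
}}

```text
time_s: 19.7
eef_pos: [0.4972, -0.414, 0.2534]
eef_rot: [0.494, 0.503, 0.507, -0.496]
wrist_force: [5.7, 19.8, -19.6]
opening: 0.002
```

```bash
python3 bin.py 10
```

```text
[ 0.4971853  -0.41400693  0.25339519] [  5.74607967  19.79035596 -19.63695391]
top 2785 out-most: out,up mm [111.  74.]
   top-most: out,up mm [78. 77.]
  cells 351 [ 0.493 -0.217  0.034] [ 0.432 -0.252  0.02 ] [ 0.558 -0.173  0.043]
side 110 out-most: out,up mm [117.  74.]
   top-most: out,up mm [99. 78.]
  cells 24 [ 0.529 -0.209  0.035] [ 0.474 -0.24   0.017] [ 0.557 -0.18   0.049]
```

View pics/topb10.png

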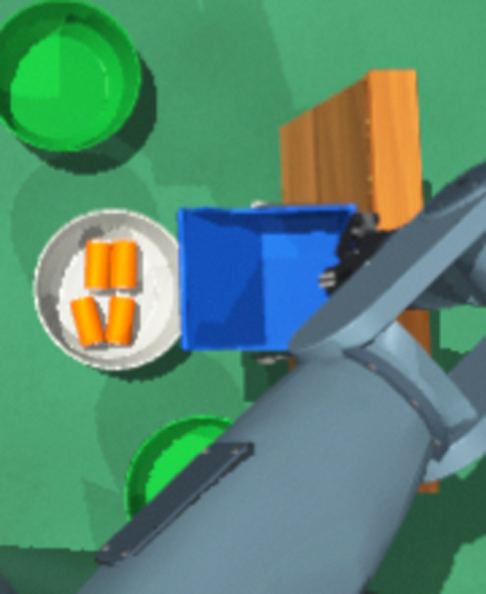

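Emit:
{"name": "servo_tool", "arguments": {
  "targets": [-10,0,-10,0,-30,0,0,0,-30,0,0,0,-20,0,0,0,0,0,0,0]
}}

```text
time_s: 20.3
eef_pos: [0.4986, -0.4133, 0.3568]
eef_rot: [0.503, 0.5, 0.496, -0.501]
wrist_force: [0.4, 0.1, 0.8]
opening: 0.002
```

```bash
python3 bin.py 11
```

```text
[ 0.49861871 -0.41331068  0.3567555 ] [0.42453358 0.10301198 0.83012467]
top 3305 out-most: out,up mm [110.  74.]
   top-most: out,up mm [-65.  86.]
  cells 359 [ 0.493 -0.217  0.034] [ 0.429 -0.251  0.02 ] [ 0.557 -0.173  0.046]
side 130 out-most: out,up mm [115.  71.]
   top-most: out,up mm [103.  78.]
  cells 33 [ 0.527 -0.212  0.034] [ 0.477 -0.243  0.02 ] [ 0.553 -0.184  0.041]
```

Move over the lip to its outside (y≈-0.215), then down and push toward the wall.

Emit:
{"name": "servo_tool", "arguments": {
  "targets": [0,0,-30,0,0,0,-45,0,0,0,-45,0,0,0,-45,0,0,0,-33,0]
}}

```text
time_s: 20.9
eef_pos: [0.497, -0.2109, 0.3492]
eef_rot: [0.499, 0.5, 0.501, -0.5]
wrist_force: [0.1, -0.5, -0.1]
opening: -0.004
```

Emit:
{"name": "servo_tool", "arguments": {
  "targets": [20,0,0,0,30,0,0,0,30,0,0,0,13,0,0,0,0,0,0,0]
}}

```text
time_s: 21.4
eef_pos: [0.4963, -0.2126, 0.2548]
eef_rot: [0.498, 0.5, 0.502, -0.501]
wrist_force: [0.4, -0.4, -0.2]
opening: 0.001
```

Emit:
{"name": "servo_tool", "arguments": {
  "targets": [0,0,5,0,0,0,5,0,0,0,4,0,0,0,4,0,0,0,4,0]
}}

```text
time_s: 21.9
eef_pos: [0.498, -0.2361, 0.2583]
eef_rot: [0.5, 0.5, 0.499, -0.5]
wrist_force: [0.1, -0.2, 0.1]
opening: 0.002
```

Emit:
{"name": "servo_tool", "arguments": {
  "targets": [0,0,4,0,0,0,4,0,0,0,3,0,0,0,3,0,0,0,2,0]
}}

```text
time_s: 22.4
eef_pos: [0.498, -0.2392, 0.2592]
eef_rot: [0.494, 0.505, 0.508, -0.493]
wrist_force: [-7.8, 56.0, 31.4]
opening: 0.0
```

```bash
python3 bin.py 12
```

```text
[ 0.4979944  -0.23915719  0.25923861] [-7.7598194  56.03000734 31.43431661]
top 457 out-most: out,up mm [108.  74.]
   top-most: out,up mm [-67.  86.]
  cells 312 [ 0.498 -0.215  0.033] [ 0.429 -0.251  0.021] [ 0.558 -0.173  0.043]
side 18 out-most: out,up mm [116.  77.]
   top-most: out,up mm [114.  79.]
  cells 40 [ 0.523 -0.21   0.033] [ 0.458 -0.243  0.02 ] [ 0.556 -0.172  0.043]
```

View pics/topb12.png

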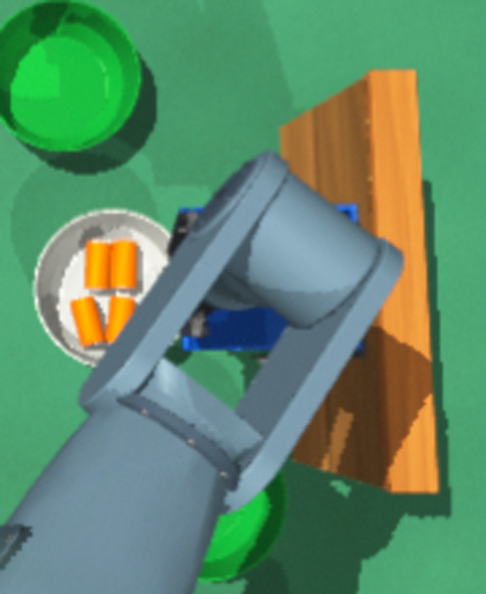

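Emit:
{"name": "servo_tool", "arguments": {
  "targets": [0,0,-10,0,0,0,-6,0,0,0,-2,0,5,0,0,0,5,0,0,0]
}}

```text
time_s: 23.0
eef_pos: [0.4977, -0.2342, 0.2473]
eef_rot: [-0.5, -0.5, -0.499, 0.501]
wrist_force: [0.8, 0.6, -0.4]
opening: 0.001
```

```bash
python3 bin.py 13; python3 -c "
from h import *
o=telemetry.get_obs();print(o['wrist_force'],rot())"
```

```text
[ 0.49765902 -0.23421757  0.24729464] [ 0.79279054  0.62523258 -0.36887613]
top 561 out-most: out,up mm [108.  74.]
   top-most: out,up mm [-66.  88.]
  cells 275 [ 0.504 -0.213  0.034] [ 0.432 -0.251  0.02 ] [ 0.557 -0.172  0.045]
side 4 out-most: out,up mm [136. 104.]
   top-most: out,up mm [136. 104.]
  cells 44 [ 0.522 -0.206  0.032] [ 0.466 -0.241  0.015] [ 0.556 -0.171  0.044]
[ 0.53808096  0.37517134 -0.3993773 ] (array([[-0.00177696,  0.99999652, -0.00195075],
       [ 0.00120571, -0.00194861, -0.99999737],
       [-0.99999769, -0.00177931, -0.00120225]]), array([ 0.49712807, -0.23376971,  0.24637066]))
```

Emit:
{"name": "servo_tool", "arguments": {
  "targets": [0,0,4,0,-4,0,3,0,-4,0,3,0,-4,0,3,0,0,0,0,0]
}}

```text
time_s: 23.6
eef_pos: [0.4978, -0.2471, 0.2607]
eef_rot: [-0.5, -0.5, -0.499, 0.5]
wrist_force: [0.4, 1.2, 0.8]
opening: 0.0
```

```bash
python3 bin.py 14
```

```text
[ 0.4978494  -0.24713964  0.2606766 ] [0.40194025 1.24671107 0.75385921]
top 429 out-most: out,up mm [101.  88.]
   top-most: out,up mm [100.  88.]
  cells 321 [ 0.498 -0.215  0.034] [ 0.429 -0.251  0.019] [ 0.557 -0.173  0.044]
side 7 out-most: out,up mm [108.  89.]
   top-most: out,up mm [108.  89.]
  cells 48 [ 0.527 -0.209  0.032] [ 0.469 -0.243  0.02 ] [ 0.556 -0.168  0.04 ]
```

Emit:
{"name": "servo_tool", "arguments": {
  "targets": [-3,0,3,0,-3,0,3,0,-2,0,2,0,0,0,0,0,0,0,0,0]
}}

```text
time_s: 24.2
eef_pos: [0.498, -0.2544, 0.2685]
eef_rot: [0.5, 0.5, 0.5, -0.5]
wrist_force: [-0.6, 5.1, 3.4]
opening: -0.002
```

```bash
python3 bin.py 15
```

```text
[ 0.49803098 -0.25443228  0.26853351] [-0.61442742  5.10779839  3.4221413 ]
top 412 out-most: out,up mm [92. 95.]
   top-most: out,up mm [91. 96.]
  cells 344 [ 0.494 -0.216  0.034] [ 0.429 -0.251  0.016] [ 0.557 -0.173  0.046]
side 8 out-most: out,up mm [100.  98.]
   top-most: out,up mm [100.  98.]
  cells 44 [ 0.523 -0.206  0.031] [ 0.462 -0.242  0.015] [ 0.557 -0.169  0.04 ]
```

Nearly or fully shut; press slightly more to find the stop, then back away.

Emit:
{"name": "servo_tool", "arguments": {
  "targets": [-1,0,1,0,-1,0,1,0,-1,0,1,0,0,0,0,0,0,0,0,0]
}}

```text
time_s: 24.8
eef_pos: [0.4979, -0.2551, 0.2692]
eef_rot: [0.499, 0.501, 0.501, -0.499]
wrist_force: [3.6, 10.2, -3.7]
opening: -0.003
```

Emit:
{"name": "servo_tool", "arguments": {
  "targets": [0,0,-10,0,0,0,-20,0,0,0,-20,0,-30,0,-30,0,-40,0,-40,0]
}}

```text
time_s: 25.3
eef_pos: [0.4968, -0.1407, 0.3354]
eef_rot: [-0.498, -0.5, -0.5, 0.501]
wrist_force: [1.6, 0.0, 0.6]
opening: 0.001
```

Emit:
{"name": "servo_tool", "arguments": {
  "targets": [-20,0,-40,0,0,0,-40,0,0,0,-40,0,0,0,-40,0,0,0,0,0]
}}

```text
time_s: 25.8
eef_pos: [0.4973, 0.0224, 0.3568]
eef_rot: [0.501, 0.499, 0.501, -0.498]
wrist_force: [-0.3, -1.2, -0.0]
opening: 0.0
```

```bash
python3 bin.py 16; python3 bowl.py 16 .498 -.217; python3 - <<'E'
from h import *
for n in('top','side'):
    im=cv2.imread('pics/'+n[0]+'16.png')
    for th in('cell0','lantern','torch','cup'):
        print(n,th,[(np.round(a['pixel']).tolist(),round(a['score'],2)) for a in spotter.search_frame(n,th)[:5]])
E
```

```text
[0.49733991 0.02239941 0.35681089] [-0.28270915 -1.22681106 -0.00935572]
top 3174 out-most: out,up mm [94. 96.]
   top-most: out,up mm [92. 97.]
  cells 349 [ 0.492 -0.217  0.034] [ 0.432 -0.251  0.019] [ 0.557 -0.173  0.044]
side 12 out-most: out,up mm [-72.  73.]
   top-most: out,up mm [-73.  75.]
  cells 4 [ 0.536 -0.21   0.034] [ 0.519 -0.234  0.018] [ 0.56  -0.197  0.042]
[[0.001, 1.0, 0.002], [-0.001, 0.002, -1.0], [-1.0, 0.001, 0.001]] [0.49774305 0.01889033 0.35649012]
[ 0.4966 -0.2167  0.0963] 343
[ 0.4968 -0.2145  0.097 ] 290
top cell0 [([326.0, 218.0], 0.67), ([325.0, 196.0], 0.5), ([314.0, 200.0], 0.48)]
top lantern [([125.0, 231.0], 0.95)]
top torch [([136.0, 155.0], 0.85), ([315.0, 197.0], 0.53)]
top cup []
side cell0 [([299.0, 192.0], 0.63), ([294.0, 176.0], 0.58), ([293.0, 177.0], 0.43)]
side lantern [([198.0, 304.0], 0.6)]
side torch [([147.0, 265.0], 0.97)]
side cup [([300.0, 170.0], 0.27)]
```

View pics/topb16.png

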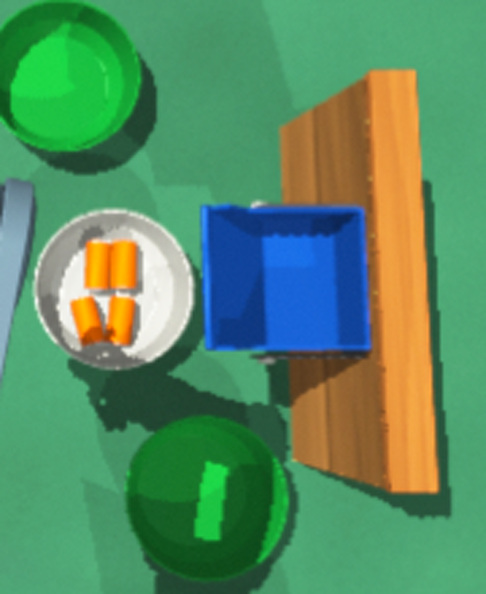

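View pics/s16.png

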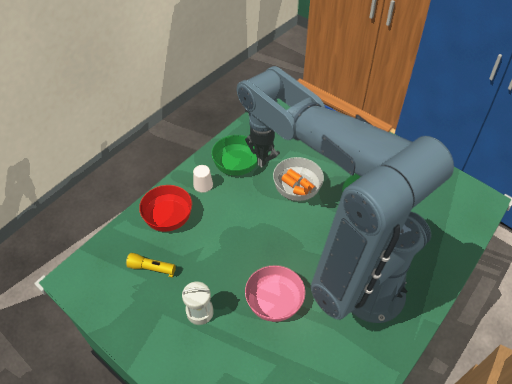

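```bash
python3 - <<'E'
from h import *
im,d=cams.camera('top');X=cloud('top',d);X0=cloud('top',np.load('pics/top0.npy'));i0=cv2.imread('pics/top0.png')
def blue(im):
    h=cv2.cvtColor(im,cv2.COLOR_BGR2HSV);return (h[...,0]>105)&(h[...,0]<130)&(h[...,1]>150)
for I,XX in((i0,X0),(im,X)):
    m=blue(I)&(XX[...,2]>.15)&(XX[...,2]<.3)&(abs(XX[...,0]-.5)<.055)&(XX[...,1]>-.35)&(XX[...,1]<-.275)
    P=XX[m];f=np.polyfit(P[:,1],P[:,2],1);print(len(P),f,'slope deg',np.degrees(np.arctan(f[0])))
E
```

```text
652 [1.00153085 0.54583304] slope deg 45.043822112591286
646 [1.00665925 0.5474943 ] slope deg 45.19013970882445
```

Front-wall slope is 45.2° now against 45.0° at the start, so the bin is shut. Handing in.

```bash
python3 -c "
from bench import workorder
print(workorder.hand_in())"
```

```text
the job is handed in; nothing more can be done
None
```

I slid the steel bowl under the bin, tipped the bin so all four cells rolled into the bowl, shut the bin again and handed the job in at about 26 s. No verdict was reported.

**Moves:** I pushed the bowl with two open fingers. I tipped the bin to about 0.63 rad from inside the lip, then pushed from behind its back wall. The cells rolled out at about 0.8 to 0.9 rad. I shut the bin by its back rim, and for the last 0.2 rad by the outside of the lip.

**Last checks:**
- **Bowl and cells:** the bowl stands at (0.497, -0.216) m. All four cells lie inside it, with their visible tops around 34 mm above the lid.
- **Bin:** the front wall slopes 45.2° now, against 45.0° at the start, so it is shut within measuring error.
- **Lantern, torch and cup:** they look unmoved in the side picture.
- **Arm:** it is clear of everything.

**What went wrong or disagreed:**
- **First lip push:** it jammed by friction and the wrist force reached about 64 N, under the 120 N wrist limit. Only the closed fingers appeared to be in contact, but I could not confirm that, so the 40 N limit on the arm and gripper body is not fully ruled out. I backed off and moved the finger up along with the lip, which worked.
- **Back-wall push:** it reached about 35 N before I repositioned.
- **Cell and cup detection:** in the last pictures the network reported at most three cells per picture. In the top picture it missed the cup, and in the side picture its only cup report was a low-score false one on the bowl. I counted the four cells by eye in the top picture and saw the cup in the side picture.

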